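# Load the twin-nest welding jig

## Task

Load the welding jig for the next weld: with the fingertips, slide each of the two loose steel blanks across the jig's plate and over the rim of its own nest - the large blank into the large nest, the small blank into the small one - until it drops in and lies flat and flush with the plate, in either order. Only push the blanks, with a light touch - do not pinch them or pick them up off the plate - and leave the things around the jig where they are.

Things in the scene. Friction and masses are not known exactly. Their poses are not given: they have to be found in the camera images.
- jig: Welding jig fixed to the table: dark steel plate 190 (x) x 340 (y) mm on an aluminium subplate 206 x 356 x 10 mm, top flat, smooth and 30 mm above the table. Origin: centre of its underside; x away from the robot, y along the long side to the large nest, z up; turned up to 20 degrees. Two round nests with brass flanges (flush) and copper floors lie at x = 0, y = +115 (large) and -115 mm (small).
- large_nest (a point): Centre of the mouth of the large nest, level with the plate's top (axes as the jig's). Nest diameter 63 mm, 6 mm deep, with a plain, square-edged rim.
- small_nest (a point): Centre of the mouth of the small nest, level with the plate's top (axes as the jig's). Nest diameter 47 mm, 6 mm deep, with a plain, square-edged rim.
- large_blank: Loose flat bright steel disc, 60 mm in diameter, 6 mm thick, 0.1 to 0.16 kg, small dark centre mark, lying on the jig's plate between the nests. Origin: centre of its underside; z is its axis. On the plate its origin is level with the nest points; seated it is 6 mm below them, its top flush with the plate.
- small_blank: Loose flat bright steel disc, 44 mm in diameter, 6 mm thick, 0.06 to 0.09 kg, otherwise like the large one (same origin and axes). One blank lies in the half of the plate nearer the robot, the other in the farther half; which is which changes.
- hook_tray: Bystander: open black plastic tray of bent wire hooks, 150 x 100 x 45 mm, loose on the table beyond the large-nest end of the jig. Origin: centre of its underside.
- spray_can: Bystander: can 52 mm in diameter and 150 mm tall, standing loose on the table beyond the small-nest end of the jig. Origin: centre of its underside.
- electrode_cap: Bystander: copper welding electrode cap, 20 mm in diameter and 30 mm tall, standing loose on the table beyond the small-nest end of the jig. Origin: centre of its underside.
- screwdriver: Bystander: screwdriver about 200 mm long and at most 26 mm high, lying on the table between the robot and the jig. Origin: below its middle, on the table.
Not all that is in view belongs to the job. What is shaped like the large_blank but turquoise is not meant.

How it is judged (in metres and radians):
At the end, for the whole second after the job is handed in: Each blank lies at rest in its own nest: centre within 4 mm of the nest's axis, within 1.5 mm of fully down (flush), tilted less than 0.04 rad (horizontal distance between large_blank and large_nest below 0.004 m and z of large_blank in the frame of large_nest below -0.0045 m and angle between each of large_blank, small_blank's own z axis and vertical below 0.04 rad and linear speed of each of large_blank, small_blank below 0.01 m/s and horizontal distance between small_blank and small_nest below 0.004 m and z of small_blank in the frame of small_nest below -0.0045 m); the robot touches nothing.
It fails at once if the large blank is picked up (more than 6 mm off the plate) (z of large_blank in the frame of jig above 0.036 m).
It fails at once if the small blank is picked up (more than 6 mm off the plate) (z of small_blank in the frame of jig above 0.036 m).
It fails at once if the hook tray, spray can, electrode cap or screwdriver is moved by more than 20 mm (distance of any of hook_tray, spray_can, electrode_cap, screwdriver from where it was at the start of the episode above 0.02 m).
It fails at once if a blank is gripped or pressed hard (over 30 N from the fingers; a push needs about 1 N) (contact force between the fingers and large_blank above 30 N or contact force between the fingers and small_blank above 30 N).
It also fails if it takes over 54 s, if anything falls off the work surface, if the arm or the gripper's body presses on something with over 40 N, if the wrist force passes 120 N, or if a joint passes its speed limit or range.

## Robot

A 6-joint arm with a two-finger parallel gripper is mounted at the origin on the work surface. World frame = base frame: x ahead of the robot, y to its left, z up, the work surface at z = 0. Lengths are in mm, angles in degrees, forces in N, time in s.
With the tool pointing down it reaches from about 350 to 850 mm from the base axis. Payload 8.1 kg.
Tool frame: the origin (TCP) lies midway between the tips of the shut fingers; the grasp point (between the pads) lies 19 mm behind it; z points along the fingers, y is the direction in which the jaws open and shut (so a half turn about z gives the same grasp; the last joint's range is limited). The gripper opens to 85 mm and grips with 20 to 120 N. Pads are 22 mm wide; open, the fingers measure 114 mm over their backs; the gripper's body (76 mm by 85 mm) begins 54 mm behind the grasp point. The pads swing forward as they close: fully open they stand 13 mm farther back than shut.
Start: joints at [-68.377, 7.471, 85.268, -0, 87.261, -4.893], TCP at [267.893, -536.879, 231.292] pointing down, gripper open.
Joint ranges: [-169.43, 169.43], [-51.17, 129.36], [1.28, 143.12], [-76.62, 256.62], [0, 156.53], [-152.29, 152.29]. Speed limits (degrees/s): [136.94, 136.94, 159.86, 180, 180, 180].

## Interface

Orientations are given as [roll, pitch, yaw] about the fixed x, y, z axes, in that order (R = Rz(yaw) Ry(pitch) Rx(roll)).
In Python, from bench import telemetry, snapshot, camera_params, job gives the robot as it stands. The module is installed in compiled form; this text tells all that it offers.
- The arm moves only by the shell command python3 -m jog 'ROWS' [FORCE]. ROWS is JSON, a list that holds one entry, the list of rows, each a list of 7 numbers: the shift along the tool's x, y, z in units of 50 mm (1.0 is 50 mm), then the turn, a rotation vector about the tool's x, y, z in units of 2 pi rad (1.0 is 2 pi rad), then the opening, from 0 (shut) to 1 (fully open). In form: [[[dx, dy, dz, rx, ry, rz, claw], ...]]. A call has 1 to 12 rows; each row shifts and turns the commanded pose from where the row before left it, along the tool's axes as they then stand; what a row does not reach is not made up. A row lasts 1/8 s, in which the tool goes at most 62.5 mm and 10.7 degrees, less where a joint would pass 70% of its speed; a pose out of reach is approached as far as the arm can. A call with a number of a shift or a turn outside -1 to 1 is refused whole. A call with a gripper value outside its range is refused whole. The fingers move at their own pace and stop on an object; FORCE is the grip in N (left out, the last holds). Time passes only in rows, so rows that do not move let the fingers close. It gives the time, the measured TCP pose, the force and the opening at its end, in the units of the state.
- telemetry.sense(): the state, without advancing time (a new reading comes with each control period).
- snapshot(name): name is "side" or "top"; returns (picture, depth): 480x640x3 uint8, red, green, blue; 480x640 float32, mm along the optical axis (not along the pixel's ray), 0 where there is no reading.
- camera_params(name): a dict with "K" (3x3 intrinsics, pixels), "extrinsics" (4x4, takes a point from camera to world coordinates). Camera axes: x right, y down, z forward; pixel columns grow to the right and rows downward; lengths in mm; the calibration is good to about 2 mm. A picture is of the moment at which its call begins. camera_params takes no time and is no camera call.
- job.hand_in(): hands the job in, once; it reports no verdict.
The state is a dict: "time": time; "joint_pos": joint angles; "qd": joint speeds; "joint_efforts": joint torques, N m; "tool_pos": TCP position; "tcp_rot": TCP orientation; "ft_force": force on the tool from outside, world axes, zero at the start; "wrist_torque": the same for the moment, N m; "finger_gap": finger opening in mm.
Only numpy, scipy, OpenCV 4.12 (cv2) and the standard library are available. Lean on these libraries where they do the work, as an engineer would, in place of code of your own. Each camera call takes 0.05 s, during which the arm holds its last target. There are 200 camera calls.

## Working session

There is one attempt and no reset: what is moved stays moved. The work goes in short steps, Python scripts to look and compute and a shell command to move; the robot and the scene stay as the last step left them, time stands still between calls to the robot, and variables do not carry over. Pictures are saved under pics/ and viewed, about 8 in all and at most 12, crops included, and the job is handed in when it is done.

```bash
mkdir -p pics; cat > h.py <<'E'
import numpy as np,cv2
from bench import telemetry,snapshot,camera_params
def px2w(name,u,v,z=None,depth=None):
    P=camera_params(name);K=np.array(P["K"]);E=np.array(P["extrinsics"])
    r=np.linalg.inv(K)@[u,v,1.]
    if depth is not None: return (E@np.r_[r*depth,1])[:3]
    d=E[:3,:3]@r;o=E[:3,3];return o+d*(z-o[2])/d[2]
def w2px(name,p):
    P=camera_params(name);q=np.linalg.inv(np.array(P["extrinsics"]))@np.r_[p,1.];q=np.array(P["K"])@q[:3];return q[:2]/q[2]
def save(name,fn):
    im,d=snapshot(name);cv2.imwrite(fn,im[:,:,::-1]);np.save(fn[:-3]+"npy",d);return im,d
E
python3 - <<'E'
from h import *
save("top","pics/top1.png");save("side","pics/side1.png")
print(telemetry.sense())
for n in("top","side"):print(camera_params(n))
E
```

```text
{'time': 0.1, 'joint_pos': array([-6.83776082e+01,  7.51108389e+00,  8.53215612e+01, -2.61841767e-05,
        8.72604735e+01, -4.89210925e+00]), 'qd': array([ 0.05081591, -0.16187735, -0.18669056, -0.10693634,  0.02879703,
        0.0398493 ]), 'joint_efforts': array([ 2.51400397e-04, -5.70953035e+01, -5.01942587e+01, -5.76714160e-05,
        8.18821922e-03, -5.14190248e-06]), 'tool_pos': array([ 267.70765384, -536.4353064 ,  230.36033053]), 'tcp_rot': array([-1.79907218e+02, -7.91506249e-03,  2.65144959e+01]), 'ft_force': array([-1.23017353, -0.66582311,  0.19927121]), 'wrist_torque': array([ 0.04914962,  0.02445881, -0.01527164]), 'finger_gap': 85.447245286565}
{'K': array([[555.59114916,   0.        , 322.05787547],
       [  0.        , 555.59114916, 241.227654  ],
       [  0.        ,   0.        ,   1.        ]]), 'extrinsics': array([[ 1.82457188e-03, -9.96825989e-01,  7.95903114e-02,
         4.42824948e+02],
       [-9.99711166e-01, -3.72554021e-03, -2.37424680e-02,
         6.91736767e+01],
       [ 2.39636261e-02, -7.95240032e-02, -9.96544870e-01,
         9.87721207e+02],
       [ 0.00000000e+00,  0.00000000e+00,  0.00000000e+00,
         1.00000000e+00]])}
{'K': array([[556.38678904,   0.        , 315.88252041],
       [  0.        , 556.38678904, 237.18755383],
       [  0.        ,   0.        ,   1.        ]]), 'extrinsics': array([[-8.59456450e-01, -3.56461126e-01,  3.66428814e-01,
         1.66182552e+02],
       [-5.11196195e-01,  6.04343107e-01, -6.11103804e-01,
         6.56944766e+02],
       [-3.61397800e-03, -7.12534122e-01, -7.01628152e-01,
         7.62418629e+02],
       [ 0.00000000e+00,  0.00000000e+00,  0.00000000e+00,
         1.00000000e+00]])}
```

View pics/top1.png

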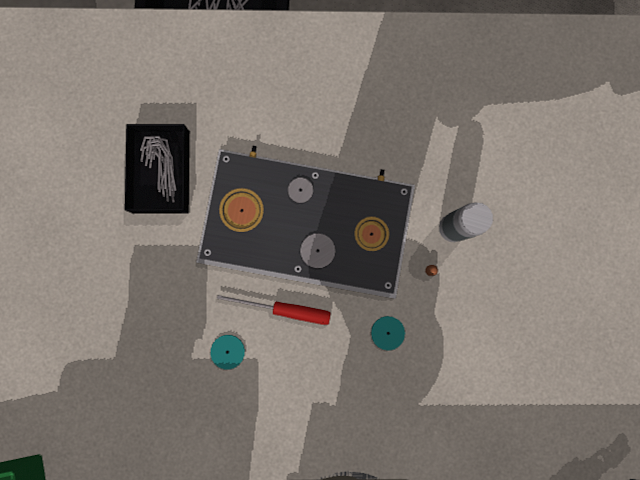

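View pics/side1.png

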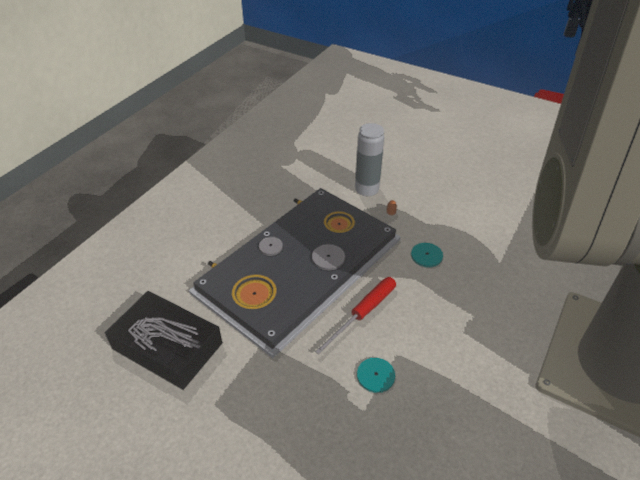

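Top view: the candidates are bright disc (300,190) = small blank, bright disc (318,250) = large blank, and turquoise decoys (228,352) and (388,333), which are rejected. The large nest is at (241,210) and the small nest at (372,234). Next is a close crop with measurements.

```bash
python3 - <<'E'
from h import *
im=cv2.imread("pics/top1.png");d=np.load("pics/top1.npy")
c=cv2.resize(im[140:305,190:420],None,fx=3.4,fy=3.4,interpolation=cv2.INTER_CUBIC);cv2.imwrite("pics/crop1.png",c)
# segment nests (brass/copper)
hsv=cv2.cvtColor(im,cv2.COLOR_BGR2HSV)
def ell(mask,seed,r):
    m=np.zeros_like(mask);cv2.circle(m,seed,r,255,-1);m&=mask
    cs,_=cv2.findContours(m,cv2.RETR_EXTERNAL,cv2.CHAIN_APPROX_NONE);k=max(cs,key=cv2.contourArea)
    return cv2.fitEllipse(cv2.convexHull(k))
br=cv2.inRange(hsv,(5,90,60),(35,255,255))
sil=cv2.inRange(hsv,(0,0,88),(180,60,255))
for n,s,r,m,z in(("LN",(241,210),28,br,30),("SN",(372,234),24,br,30),("SB",(300,190),20,sil,36),("LB",(318,250),24,sil,36)):
    e=ell(m,s,r);u,v=e[0];print(n,np.round(e[0],1),np.round(e[1],1),px2w("top",u,v,z).round(1),px2w("top",u,v,depth=d[int(v)+6,int(u)+6]).round(1), "mm diam",np.round(np.array(e[1])*d[int(v),int(u)]/555.6,1))
print("side:")
for n,u,v,z in(("LN",254,293,24),("SN",339.5,223.5,24),("SB",270.5,245,36),("LB",328,257,36)):print(n,px2w("side",u,v,z).round(1))
E
```

```text
LN [240.9 209.6] [43.8 44.5] [573.7 186.9  30. ] [574.6 187.8  23.3] mm diam [76.  77.2]
SN [371.4 233.4] [34.4 35. ] [533.2 -39.2  30. ] [533.6 -39.7  25.7] mm diam [60.1 61. ]
SB [300.1 189.9] [24.4 25. ] [607.8  84.7  36. ] [607.7  84.7  36.6] mm diam [42.3 43.4]
LB [317.  250.3] [33.6 33.8] [503.1  55.2  36. ] [503.3  55.2  33.6] mm diam [57.8 58.1]
side:
LN [573.5 185.2  24. ]
SN [531.7 -42.   24. ]
SB [606.9  84.1  36. ]
LB [500.9  56.8  36. ]
```

View pics/crop1.png

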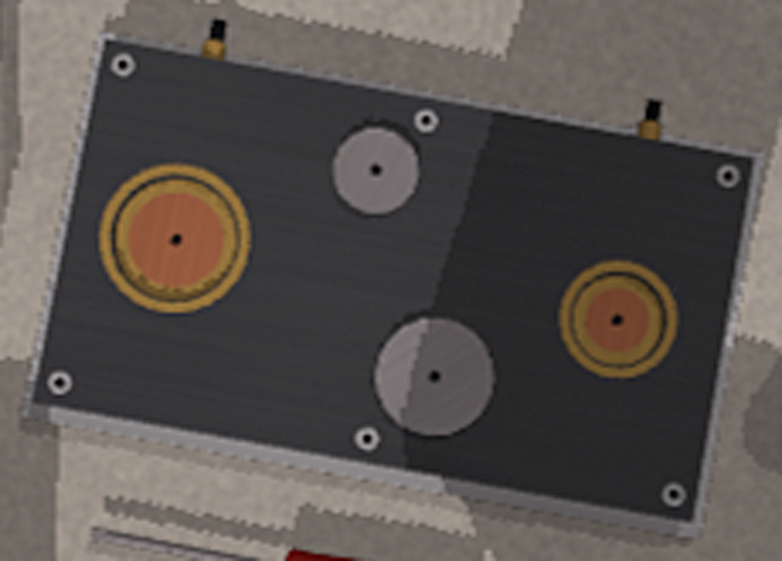

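The crop confirms the choice: bright discs with a dark centre mark, large at about (317.7,250.3) and small at (300.2,189.8). The nests measure 229.7 mm apart against 230 expected, so the measurement holds. First I'll turn the tool to yaw 62° (the push lines run at 62° and −121°, so one yaw suits both) and close the fingers to a cradle gap.

```bash
cat >> h.py <<'E'
from scipy.spatial.transform import Rotation as Ro
def to(x,y,z,yaw=None):
    s=telemetry.sense();R=Ro.from_euler('xyz',s['tcp_rot'],degrees=True)
    print("t",round(s['time'],2),"tcp",s['tool_pos'].round(1),"rot",s['tcp_rot'].round(2),"gap",round(s['finger_gap'],1),"F",s['ft_force'].round(1))
    print("delta tool units",(R.inv().apply(np.array([x,y,z])-s['tool_pos'])/50).round(3))
    if yaw is not None: print("rotvec units",((R.inv()*Ro.from_euler('xyz',[180,0,yaw],degrees=True)).as_rotvec()/2/np.pi).round(4))
E
python3 -m jog '[[[0,0,0,0,0,-0.0247,0.35],[0,0,0,0,0,-0.0247,0.35],[0,0,0,0,0,-0.0247,0.35],[0,0,0,0,0,-0.0247,0.35],[0,0,0,0,0,0,0.35],[0,0,0,0,0,0,0.35]]]' 20
python3 - <<'E'
from h import *
to(474,0,130,62)
E
```

```text
time: 0.85
tool_pos: [267.9, -536.7, 231.0]
tcp_rot: [-180.0, -0.0, 61.9]
ft_force: [0.4, 0.9, 0.3]
finger_gap: 29.6
t 0.85 tcp [ 267.9 -536.7  231. ] rot [-1.7998e+02 -2.0000e-02  6.1890e+01] gap 29.6 F [0.4 0.9 0.3]
delta tool units [11.41  -1.421  2.024]
rotvec units [-0.0001 -0.0001 -0.0003]
```

```bash
python3 -m jog '[[[0.95,-0.118,0,0,0,0,0.35],[0.95,-0.118,0,0,0,0,0.35],[0.95,-0.118,0,0,0,0,0.35],[0.95,-0.118,0,0,0,0,0.35],[0.95,-0.118,0,0,0,0,0.35],[0.95,-0.118,0,0,0,0,0.35],[0.95,-0.118,0,0,0,0,0.35],[0.95,-0.118,0,0,0,0,0.35],[0.95,-0.118,0.2,0,0,0,0.35],[0.95,-0.118,0.3,0,0,0,0.35],[0.95,-0.118,0.5,0,0,0,0.35],[0.95,-0.118,0.5,0,0,0,0.35]]]'
python3 -m jog '[[[0,0,0.5,0,0,0,0.35],[0,0,0.5,0,0,0,0.35],[0,0,0.4,0,0,0,0.35],[0,0,0,0,0,0,0.35]]]'
python3 - <<'E'
from h import *
to(474,0,45,62)
save("side","pics/side2.png")
E
```

```text
time: 2.35
tool_pos: [472.8, 1.5, 156.0]
tcp_rot: [179.9, -0.0, 61.9]
ft_force: [1.5, -0.2, 0.9]
finger_gap: 30.1
time: 2.85
tool_pos: [470.6, 0.2, 84.6]
tcp_rot: [-179.8, 0.1, 62.0]
ft_force: [-0.0, 0.3, 0.6]
finger_gap: 30.0
t 2.85 tcp [4.706e+02 2.000e-01 8.460e+01] rot [-1.798e+02  8.000e-02  6.197e+01] gap 30.0 F [-0.   0.3  0.6]
delta tool units [0.03  0.065 0.792]
rotvec units [-0.0005  0.0002 -0.0001]
```

```bash
python3 -m jog '[[[0.05,0.05,0.3,0,0,0,0.35],[0,0,0.3,0,0,0,0.35],[0,0,0.2,0,0,0,0.35],[0,0,0.14,0,0,0,0.35],[0,0,0,0,0,0,0.35]]]'
python3 - <<'E'
from h import *
to(474.5,1.5,32,62)
im,d=save("side","pics/side3.png")
u,v=w2px("side",[474,2,36]).astype(int);print(u,v)
cv2.imwrite("pics/c3.png",cv2.resize(im[v-70:v+50,u-80:u+80,::-1],None,fx=4,fy=4,interpolation=cv2.INTER_CUBIC))
E
```

```text
time: 3.52
tool_pos: [475.0, 1.0, 38.6]
tcp_rot: [-179.9, 0.0, 62.1]
ft_force: [0.4, 0.1, -0.6]
finger_gap: 29.7
t 3.52 tcp [475.    1.   38.6] rot [-1.7992e+02  3.0000e-02  6.2080e+01] gap 29.7 F [ 0.4  0.1 -0.6]
delta tool units [ 0.004 -0.013  0.131]
rotvec units [-0.0002  0.0001  0.0002]
355 243
```

View pics/c3.png

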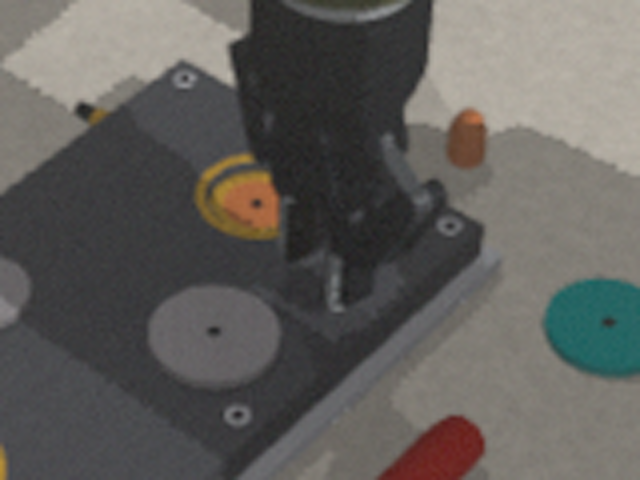

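The crop shows the fingertips at about (330,290) just above the plate, behind the large blank at (213,330), with the gripper clear of the cap at (467,140). Now I'll feel for the plate in small steps.

```bash
python3 -m jog '[[[0,0,0.04,0,0,0,0.35],[0,0,0.04,0,0,0,0.35],[0,0,0,0,0,0,0.35]]]' | grep -E "tool_pos|force"
python3 -m jog '[[[0,0,0.03,0,0,0,0.35],[0,0,0,0,0,0,0.35]]]'| grep -E "tool_pos|force"

```

```text
tool_pos: [475.5, 1.0, 35.3]
ft_force: [-0.0, 0.0, -0.5]
tool_pos: [475.5, 1.0, 33.7]
ft_force: [0.0, -0.2, 0.1]
```

```bash
for i in 1 2; do python3 -m jog '[[[0,0,0.02,0,0,0,0.35],[0,0,0,0,0,0,0.35]]]'| grep -E "tool_pos|force"; done

```

```text
tool_pos: [475.5, 1.0, 32.7]
ft_force: [-0.4, 0.5, -0.6]
tool_pos: [475.5, 1.0, 31.7]
ft_force: [0.6, 0.6, -0.3]
```

```bash
for i in 1 2; do python3 -m jog '[[[0,0,0.02,0,0,0,0.35],[0,0,0,0,0,0,0.35]]]'| grep -E "tool_pos|force"; done

```

```text
tool_pos: [475.5, 1.0, 30.7]
ft_force: [0.2, -0.0, -0.3]
tool_pos: [475.5, 1.0, 29.7]
ft_force: [0.4, 0.0, -0.7]
```

```bash
python3 -m jog '[[[0,0,0.02,0,0,0,0.35],[0,0,0,0,0,0,0.35]]]'| grep -E "tool_pos|force"; python3 -m jog '[[[0,0,0.015,0,0,0,0.35],[0,0,0,0,0,0,0.35]]]'| grep -E "tool_pos|force"

```

```text
tool_pos: [475.6, 1.0, 29.6]
ft_force: [-5.1, 0.3, 10.2]
tool_pos: [475.7, 0.9, 29.5]
ft_force: [-9.3, 0.4, 18.3]
```

Contact is at TCP z ≈ 29.7, so the tips are level with the TCP. I'll lift 1.7 mm and start the push.

```bash
python3 -m jog '[[[0,0,-0.075,0,0,0,0.35],[0.05,0,0,0,0,0,0.35],[0.08,0,0,0,0,0,0.35],[0.08,0,0,0,0,0,0.35],[0.08,0,0,0,0,0,0.35],[0.06,0,0,0,0,0,0.35],[0.06,0,0,0,0,0,0.35],[0.06,0,0,0,0,0,0.35],[0.08,0,0,0,0,0,0.35],[0.08,0,0,0,0,0,0.35],[0.08,0,0,0,0,0,0.35],[0.08,0,0,0,0,0,0.35]]]'
python3 - <<'E'
from h import *
to(556.2,153.6,31.7,62)
im,d=save("top","pics/top4.png")
im,d=save("side","pics/side4.png")
cv2.imwrite("pics/c4.png",cv2.resize(im[180:310,220:400,::-1],None,fx=4,fy=4,interpolation=cv2.INTER_CUBIC))
E
```

```text
time: 7.2
tool_pos: [494.2, 36.1, 31.8]
tcp_rot: [-180.0, 0.0, 62.1]
ft_force: [-0.6, -0.5, 0.4]
finger_gap: 29.7
t 7.2 tcp [494.2  36.1  31.8] rot [-180.      0.     62.09] gap 29.7 F [-0.6 -0.5  0.4]
delta tool units [ 2.656e+00 -4.000e-03  2.000e-03]
rotvec units [-0.      0.      0.0002]
```

View pics/c4.png

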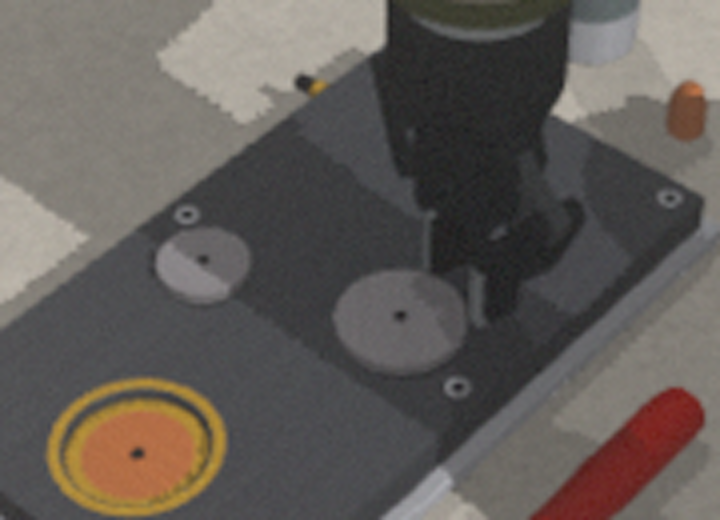

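The fingers are cradling the large blank (mark at crop (400,316), i.e. side (319.6,258.6)) and it has begun sliding. Push on.

```bash
python3 -c "
from h import *
print(px2w('side',319.6,258.6,36))"
python3 -m jog '[[[0.08,0,0,0,0,0,0.35],[0.08,0,0,0,0,0,0.35],[0.08,0,0,0,0,0,0.35],[0.08,0,0,0,0,0,0.35],[0.08,0,0,0,0,0,0.35],[0.08,0,0,0,0,0,0.35],[0.08,0,0,0,0,0,0.35],[0.08,0,0,0,0,0,0.35],[0.08,0,0,0,0,0,0.35],[0.08,0,0,0,0,0,0.35],[0.08,0,0,0,0,0,0.35],[0.08,0,0,0,0,0,0.35]]]'
python3 -m jog '[[[0.08,0,0,0,0,0,0.35],[0.08,0,0,0,0,0,0.35],[0.08,0,0,0,0,0,0.35],[0.08,0,0,0,0,0,0.35],[0.08,0,0,0,0,0,0.35],[0.08,0,0,0,0,0,0.35],[0.08,0,0,0,0,0,0.35],[0.08,0,0,0,0,0,0.35],[0.08,0,0,0,0,0,0.35],[0.08,0,0,0,0,0,0.35],[0.08,0,0,0,0,0,0.35],[0.08,0,0,0,0,0,0.35]]]'
python3 - <<'E'
from h import *
to(556.2,153.6,31.7,62)
im,d=save("side","pics/side5.png")
cv2.imwrite("pics/c5.png",cv2.resize(im[240:330,210:330,::-1],None,fx=5,fy=5,interpolation=cv2.INTER_CUBIC))
E
```

```text
[511.88687489  67.83693728  36.        ]
time: 8.8
tool_pos: [516.7, 78.5, 31.8]
tcp_rot: [180.0, -0.0, 62.1]
ft_force: [-0.6, -1.5, -0.0]
finger_gap: 29.9
time: 10.3
tool_pos: [539.1, 120.9, 31.8]
tcp_rot: [-180.0, 0.0, 62.1]
ft_force: [0.2, -1.3, -0.8]
finger_gap: 29.4
t 10.3 tcp [539.1 120.9  31.8] rot [-180.      0.     62.08] gap 29.4 F [ 0.2 -1.3 -0.8]
delta tool units [ 0.737 -0.004  0.002]
rotvec units [-0.      0.      0.0002]
```

View pics/c5.png

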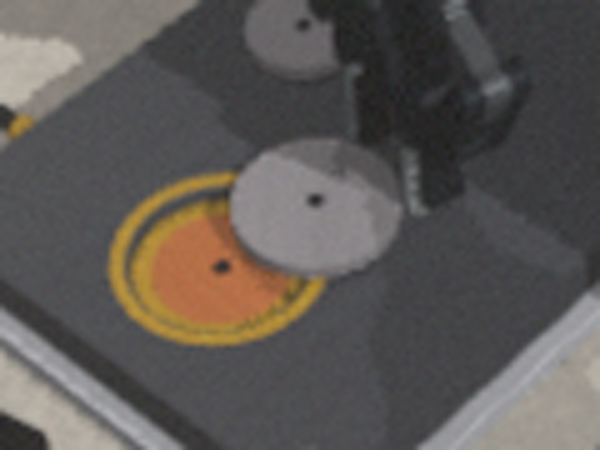

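The blank's mark is at side (272.6,279.6), already overhanging the nest, whose centre is at (254.0,293.0). Next, the remaining vector in tool axes.

```bash
python3 -c "
from h import *
a=px2w('side',272.6,279.6,36);b=px2w('side',254,293,24);s=telemetry.sense()
c,q=np.cos(np.radians(62.08)),np.sin(np.radians(62.08))
v=b-a;print(a,b,'fwd',v[0]*c+v[1]*q,'tool y',v[0]*q-v[1]*c)
w=a-s['tool_pos'];print('disc ahead of tcp',w[0]*c+w[1]*q,'tool y',w[0]*q-w[1]*c)"
```

```text
[556.58145984 152.00367229  36.        ] [573.53196117 185.22164192  24.        ] fwd 37.28834586099095 tool y -0.5764239998391218
disc ahead of tcp 35.17164216833674 tool y 0.8588127083851678
```

```bash
python3 -m jog '[[[0.06,-0.001,0,0,0,0,0.35],[0.06,-0.001,0,0,0,0,0.35],[0.06,-0.001,0,0,0,0,0.35],[0.06,-0.001,0,0,0,0,0.35],[0.06,-0.001,0,0,0,0,0.35],[0.06,-0.001,0,0,0,0,0.35],[0.06,-0.001,0,0,0,0,0.35],[0.06,0,0,0,0,0,0.35]]]'| grep -E "tool_pos|force"
python3 -m jog '[[[0.03,0,0,0,0,0,0.35],[0.03,0,0,0,0,0,0.35],[0.03,0,0,0,0,0,0.35],[0.03,0,0,0,0,0,0.35]]]'| grep -E "tool_pos|force"
python3 -m jog '[[[0.03,0,0,0,0,0,0.35],[0.03,0,0,0,0,0,0.35]]]'| grep -E "tool_pos|force"
python3 - <<'E'
from h import *
im,d=save("side","pics/side6.png")
cv2.imwrite("pics/c6.png",cv2.resize(im[240:330,210:330,::-1],None,fx=5,fy=5,interpolation=cv2.INTER_CUBIC))
E
```

```text
tool_pos: [550.0, 142.2, 31.8]
ft_force: [0.1, -0.9, -0.0]
tool_pos: [552.8, 147.4, 31.8]
ft_force: [0.3, -0.9, 0.2]
tool_pos: [554.2, 150.2, 31.8]
ft_force: [0.9, -0.6, -0.6]
```

View pics/c6.png

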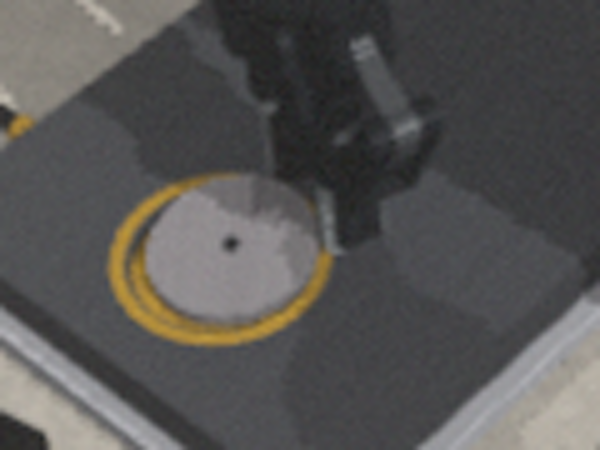

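The blank is on the last few mm: its mark is at crop (231,243), and it is overhanging with its front starting to enter. I'll keep going in 1 mm steps.

```bash
for i in 1 2; do python3 -m jog '[[[0.025,0,0,0,0,0,0.35],[0.025,0,0,0,0,0,0.35],[0,0,0,0,0,0,0.35]]]'| grep -E "tool_pos|force"; done
python3 - <<'E'
from h import *
im,d=save("side","pics/side7.png")
d0=np.load("pics/side1.npy")
for (u,v) in ((248,285),(240,292),(254,293),(262,290),(250,300),(245,282)):
    print((u,v),px2w("side",u,v,depth=np.median(d[v-1:v+2,u-1:u+2])).round(1),im[v,u])
for (u,v) in((225,270),(290,305)):print("plate",px2w("side",u,v,depth=np.median(d[v-1:v+2,u-1:u+2])).round(1))
E
```

```text
tool_pos: [555.4, 152.4, 31.9]
ft_force: [-0.1, 1.0, 0.1]
tool_pos: [556.6, 154.6, 31.9]
ft_force: [-0.1, 0.0, -0.7]
(248, 285) [590.5 178.6  28.3] [145 141 144]
(240, 292) [592.5 198.9  29.3] [146 142 144]
(254, 293) [571.3 187.8  28.1] [142 139 139]
(262, 290) [562.7 176.1  29.1] [144 139 142]
(250, 300) [568.  204.   28.4] [144 142 143]
(245, 282) [598.7 176.   28.7] [141 137 139]
plate [645.4 171.6  29.4]
plate [503.8 179.1  29.1]
```

The blank's top reads about 28.6 mm, level with the plate (29.2), and the contact force is gone, so the large blank is seated. I'll lift and go behind the small one.

```bash
python3 -m jog '[[[-0.1,0,-0.2,0,0,0,0.35],[0,0,-0.5,0,0,0.0083,0.35],[0,0,-0.3,0,0,0,0.35],[0,0,0,0,0,0,0.35]]]'| grep -E "tool_pos|rot"
python3 - <<'E'
from h import *
d=np.load("pics/top1.npy")
print("SN floor mark",px2w("top",371.1,233.7,24).round(1),"SB mark",px2w("top",300.2,189.7,36).round(1))
for p in ((253,152),(381,174),(315,175)):print(px2w("top",*p,depth=d[p[1],p[0]]).round(1))
to(633.1,127.3,40,59.1)
E
```

```text
tool_pos: [555.6, 150.2, 83.9]
tcp_rot: [179.8, -0.1, 59.2]
SN floor mark [533.3 -39.4  24. ] SB mark [608.1  84.5  36. ]
[676.8 168.   23.6]
[639.4 -57.7  22.1]
[635.4  58.9  29.2]
t 13.45 tcp [555.6 150.2  83.9] rot [ 1.7984e+02 -1.4000e-01  5.9150e+01] gap 29.6 F [-0.1  0.3  0.2]
delta tool units [0.4   1.563 0.883]
rotvec units [ 0.0005 -0.0004  0.0001]
```

```bash
python3 -m jog '[[[0.1,0.39,0,0,0,0,0.35],[0.1,0.39,0,0,0,0,0.35],[0.1,0.39,0,0,0,0,0.35],[0.1,0.39,0,0,0,0,0.35],[0,0,0.3,0,0,0,0.35],[0,0,0.3,0,0,0,0.35],[0,0,0.2,0,0,0,0.35],[0,0,0.06,0,0,0,0.35],[0,0,0,0,0,0,0.35],[0,0,0,0,0,0,0.35]]]'
python3 - <<'E'
from h import *
to(633.1,127.3,31.8,59.1)
E
```

```text
time: 14.7
tool_pos: [631.8, 127.3, 39.6]
tcp_rot: [179.9, -0.0, 59.1]
ft_force: [0.1, -0.0, -0.0]
finger_gap: 30.1
t 14.7 tcp [631.8 127.3  39.6] rot [ 1.7994e+02 -4.0000e-02  5.9100e+01] gap 30.1 F [ 0.1 -0.  -0. ]
delta tool units [0.013 0.021 0.155]
rotvec units [ 0.0002 -0.0001  0.    ]
```

```bash
python3 -m jog '[[[0.01,0.02,0.08,0,0,0,0.35],[0,0,0.07,0,0,0,0.35],[0,0,0,0,0,0,0.35]]]'|grep -E "tool_pos|force"
python3 -m jog '[[[-0.08,0,0,0,0,0,0.35],[-0.08,0,0,0,0,0,0.35],[-0.08,0,0,0,0,0,0.35],[-0.06,0,0,0,0,0,0.35],[-0.06,0,0,0,0,0,0.35],[-0.06,0,0,0,0,0,0.35],[-0.06,0,0,0,0,0,0.35],[-0.08,0,0,0,0,0,0.35],[-0.08,0,0,0,0,0,0.35],[-0.08,0,0,0,0,0,0.35],[-0.08,0,0,0,0,0,0.35],[-0.08,0,0,0,0,0,0.35]]]'
python3 - <<'E'
from h import *
to(546.8,-16.7,31.8,59.1)
im,d=save("side","pics/side8.png")
cv2.imwrite("pics/c8.png",cv2.resize(im[185:315,205:385,::-1],None,fx=4,fy=4,interpolation=cv2.INTER_CUBIC))
E
```

```text
tool_pos: [632.0, 127.0, 30.7]
ft_force: [0.2, -0.2, 0.2]
time: 16.58
tool_pos: [609.7, 89.1, 31.3]
tcp_rot: [-180.0, 0.0, 59.1]
ft_force: [0.3, 0.2, -0.1]
finger_gap: 30.4
t 16.57 tcp [609.7  89.1  31.3] rot [-180.     0.    59.1] gap 30.4 F [ 0.3  0.2 -0.1]
delta tool units [-2.461  0.007 -0.01 ]
rotvec units [-0.  0. -0.]
```

View pics/c8.png

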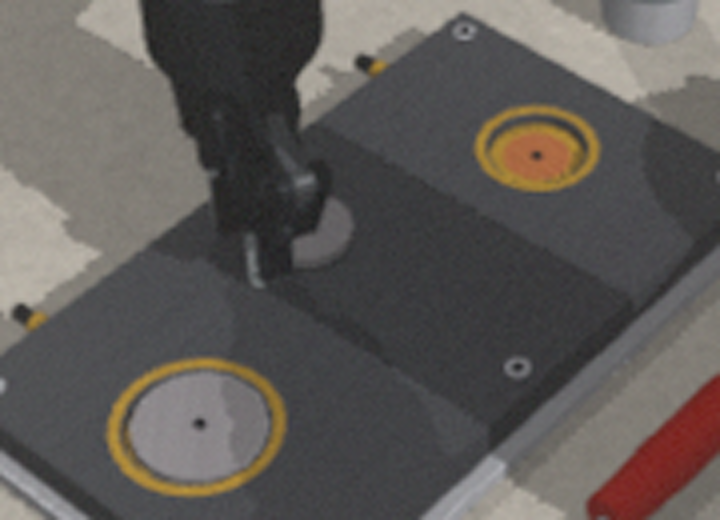

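The large blank sits inside its flange (mark at crop (199,423)). The small blank is in front of the fingers at (320,230) and moving. Continue.

```bash
python3 -m jog '[[[-0.08,0,-0.002,0,0,0,0.35],[-0.08,0,-0.002,0,0,0,0.35],[-0.08,0,-0.002,0,0,0,0.35],[-0.08,0,0,0,0,0,0.35],[-0.08,0,0,0,0,0,0.35],[-0.08,0,0,0,0,0,0.35],[-0.08,0,0,0,0,0,0.35],[-0.08,0,0,0,0,0,0.35],[-0.08,0,0,0,0,0,0.35],[-0.08,0,0,0,0,0,0.35],[-0.08,0,0,0,0,0,0.35],[-0.08,0,0,0,0,0,0.35]]]'|grep -E "tool_pos|force"
python3 -m jog '[[[-0.08,0,0,0,0,0,0.35],[-0.08,0,0,0,0,0,0.35],[-0.08,0,0,0,0,0,0.35],[-0.08,0,0,0,0,0,0.35],[-0.08,0,0,0,0,0,0.35],[-0.08,0,0,0,0,0,0.35],[-0.08,0,0,0,0,0,0.35],[-0.08,0,0,0,0,0,0.35],[-0.08,0,0,0,0,0,0.35],[-0.08,0,0,0,0,0,0.35],[-0.06,0,0,0,0,0,0.35],[0,0,0,0,0,0,0.35]]]'|grep -E "tool_pos|force"
python3 - <<'E'
from h import *
to(546.8,-16.7,31.8,59.1)
im,d=save("top","pics/top9.png")
im2,d=save("side","pics/side9.png")
a=cv2.resize(im[185:285,310:430,::-1],None,fx=5,fy=5,interpolation=cv2.INTER_CUBIC)
cv2.imwrite("pics/c9.png",a)
cv2.imwrite("pics/c9s.png",cv2.resize(im2[190:270,290:390,::-1],None,fx=6,fy=6,interpolation=cv2.INTER_CUBIC))
E
```

```text
tool_pos: [585.1, 47.9, 31.6]
ft_force: [-0.5, 1.4, 0.5]
tool_pos: [563.0, 11.0, 31.6]
ft_force: [-0.4, -0.2, 0.8]
t 19.62 tcp [563.   11.   31.6] rot [-180.      0.     59.08] gap 29.6 F [-0.4 -0.2  0.8]
delta tool units [-0.642  0.006 -0.004]
rotvec units [-0.      0.     -0.0001]
```

View pics/c9.png

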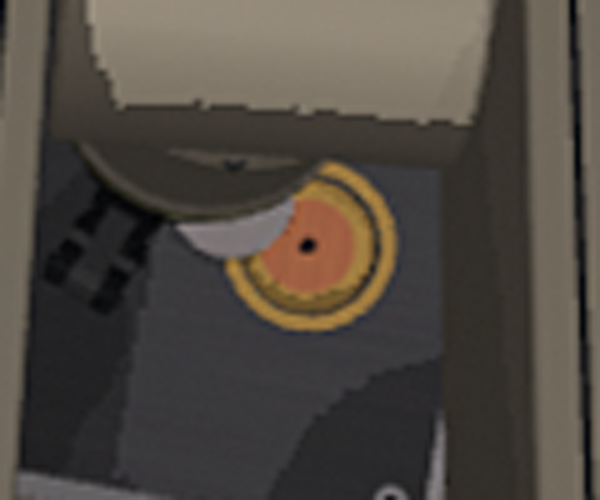

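The top crop shows the blank's visible arc giving its centre at about crop (232,194), and the nest mark at (308,245).

```bash
python3 -c "
from h import *
a=px2w('top',356.0,223.4,36);b=px2w('top',371.2,233.6,24);s=telemetry.sense()
c,q=np.cos(np.radians(59.08)),np.sin(np.radians(59.08))
v=b-a;print(a,b,'tool x',v[0]*c+v[1]*q,'tool y',v[0]*q-v[1]*c)
w=a-s['tool_pos'];print('disc from tcp',w[0]*c+w[1]*q,'tool y',w[0]*q-w[1]*c)"
```

```text
[549.92055161 -12.04117848  36.        ] [533.47651091 -39.59996174  24.        ] tool x -32.091901212903856 tool y 0.053720017988444724
disc from tcp -26.735308348061377 tool y 0.5677491935858345
```

View pics/c9s.png

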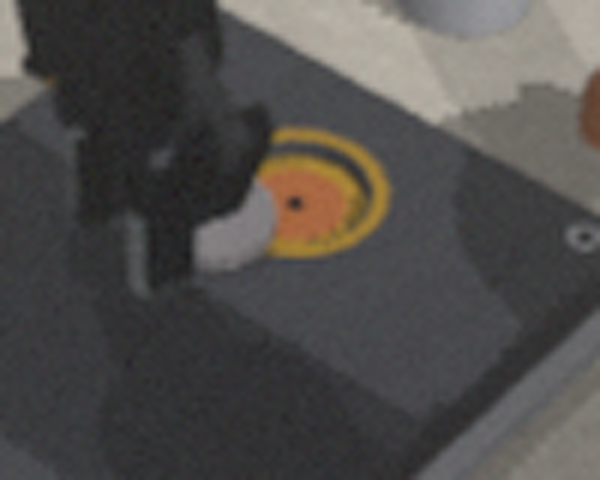

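The side crop agrees: the blank is just overhanging the small nest's rim at (270,220). About 32 mm remain, straight along −x of the tool with no lateral error.

```bash
python3 -m jog '[[[-0.06,0,0,0,0,0,0.35],[-0.06,0,0,0,0,0,0.35],[-0.06,0,0,0,0,0,0.35],[-0.06,0,0,0,0,0,0.35],[-0.06,0,0,0,0,0,0.35],[-0.06,0,0,0,0,0,0.35],[-0.04,0,0,0,0,0,0.35],[-0.04,0,0,0,0,0,0.35]]]'| grep -E "tool_pos|force"
for i in 1 2 3 4; do python3 -m jog '[[[-0.025,0,0,0,0,0,0.35],[-0.025,0,0,0,0,0,0.35],[0,0,0,0,0,0,0.35]]]'| grep -E "tool_pos|force"; done
python3 - <<'E'
from h import *
to(546.8,-16.7,31.8,59.1)
im,d=save("side","pics/side10.png")
for u,v in((339,223),(345,225),(335,221),(341,228),(350,222),(310,250),(370,225)):print((u,v),px2w("side",u,v,depth=np.median(d[v-1:v+2,u-1:u+2])).round(1),im[v,u])
E
```

```text
tool_pos: [551.8, -7.7, 31.6]
ft_force: [-0.2, 1.9, 0.7]
tool_pos: [550.5, -9.9, 31.6]
ft_force: [0.3, 1.0, 0.2]
tool_pos: [549.1, -12.1, 31.5]
ft_force: [-0.6, -0.3, 0.5]
tool_pos: [547.9, -14.2, 31.5]
ft_force: [0.2, 0.8, 0.5]
tool_pos: [546.7, -16.3, 31.6]
ft_force: [-0.0, 0.6, -0.6]
t 22.23 tcp [546.7 -16.3  31.6] rot [179.99  -0.    59.09] gap 29.7 F [-0.   0.6 -0.6]
delta tool units [-0.005  0.005 -0.003]
rotvec units [ 0. -0. -0.]
(339, 223) [529.2 -35.1  32.1] [131 128 131]
(345, 225) [517.2 -37.3  30.8] [129 124 126]
(335, 221) [510.4  16.3  87.3] [40 40 42]
(341, 228) [519.3 -25.2  31.7] [122 120 122]
(350, 222) [515.1 -53.8  26.4] [101  87  65]
(310, 250) [541.1  52.9  29.5] [58 59 62]
(370, 225) [476.1 -61.9  30.4] [61 58 60]
```

The rear still reads 1–2 mm high (tilted), so the blank isn't down yet. I'll nudge on.

```bash
for i in 1 2; do python3 -m jog '[[[-0.02,0,0,0,0,0,0.35],[-0.02,0,0,0,0,0,0.35],[0,0,0,0,0,0,0.35]]]'| grep -E "tool_pos|force"; 
python3 - <<'E'
from h import *
im,d=save("side","pics/side11.png")
for u,v in((341,223),(345,225),(341,228),(347,219),(352,222)):print((u,v),px2w("side",u,v,depth=np.median(d[v-1:v+2,u-1:u+2])).round(1),im[v,u])
E
done
```

```text
tool_pos: [545.6, -18.0, 31.6]
ft_force: [0.1, -0.3, 0.4]
(341, 223) [527.3 -39.6  29.4] [130 124 125]
(345, 225) [518.2 -39.2  28.7] [127 123 126]
(341, 228) [520.7 -27.7  29. ] [132 128 129]
(347, 219) [522.5 -55.2  29.7] [127 126 127]
(352, 222) [510.1 -52.5  29.8] [136 111  60]
tool_pos: [544.6, -19.7, 31.6]
ft_force: [-0.5, 0.2, 0.7]
(341, 223) [527.4 -40.   29. ] [127 125 127]
(345, 225) [517.9 -38.5  29.5] [128 123 125]
(341, 228) [520.4 -27.2  29.5] [129 123 127]
(347, 219) [522.5 -55.   29.8] [118 117 117]
(352, 222) [510.7 -53.6  28.6] [135 110  57]
```

It's flat and level now. I'll lift clear, back off so both views are unobstructed, and check.

```bash
python3 -m jog '[[[0.05,0,-0.2,0,0,0,0.35],[0,0,-0.5,0,0,0,0.35],[0,0,-0.9,0,0,0,0.35],[0,0,-0.9,0,0,0,0.35],[0,0,-0.9,0,0,0,0.35],[-0.6,0.6,-0.5,0,0,0,0.35],[-0.9,0.1,0,0,0,0,0.35],[-0.9,0,0,0,0,0,0.35],[-0.9,0,0,0,0,0,0.35],[-0.9,0,0,0,0,0,0.35],[-0.9,0,0,0,0,0,0.35],[-0.9,0,0,0,0,0,0.35]]]'
python3 -m jog '[[[-0.9,0,0,0,0,0,0.35],[-0.9,0,0,0,0,0,0.35],[0,0,0,0,0,0,0.35],[0,0,0,0,0,0,0.35]]]' | grep tool_pos
python3 - <<'E'
from h import *
im,d=save("top","pics/top12.png");cv2.imwrite("pics/c12.png",cv2.resize(im[100:380,110:510,::-1],None,fx=2,fy=2,interpolation=cv2.INTER_CUBIC))
ims,ds=save("side","pics/side12.png")
h=np.load("pics/top1.npy")
def plane(name,d,c,r):
    P=[px2w(name,u,v,depth=d[v,u]) for v in range(480) for u in range(640) if (u-c[0])**2+(v-c[1])**2<r*r and d[v,u]>0]
    P=np.array(P);A=np.c_[P[:,:2]-P[:,:2].mean(0),np.ones(len(P))];k=np.linalg.lstsq(A,P[:,2],rcond=None)[0];return k.round(3)
for n,c,r in(("LB",(241,210),13),("SB",(371,234),9),("plate",(300,230),9),("plate",(340,200),9)):print(n,"slope/height",plane("top",d,c,r))
E
```

```text
time: 24.62
tool_pos: [421.2, -294.0, 227.6]
tcp_rot: [179.9, 0.0, 59.1]
ft_force: [1.0, -0.0, 0.3]
finger_gap: 29.8
tool_pos: [375.9, -369.8, 227.1]
LB slope/height [2.00e-03 2.00e-03 2.93e+01]
SB slope/height [-2.200e-02  2.500e-02  2.933e+01]
plate slope/height [-2.0000e-03 -2.2000e-02  2.9374e+01]
plate slope/height [-8.0000e-03  3.0000e-02  2.9716e+01]
```

View pics/c12.png

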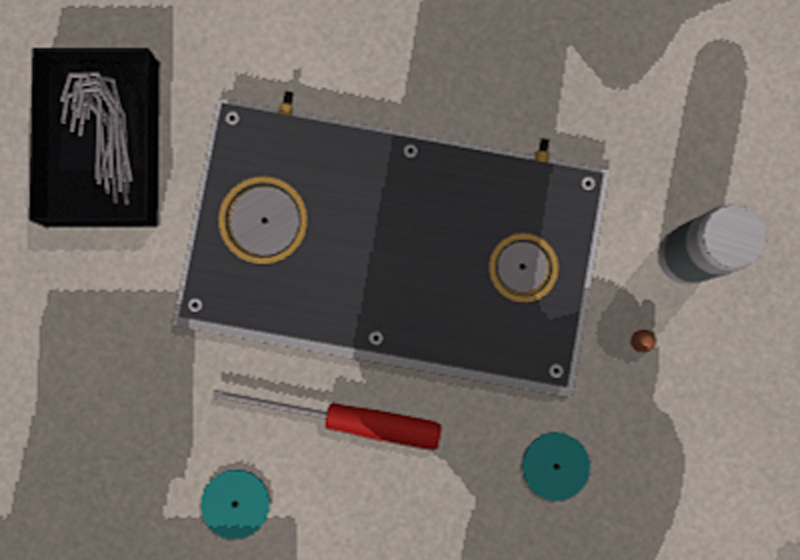

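Both blanks sit inside their flanges (marks at crop (264,220) and (522,266)), at plate height and level within noise. Nothing around the jig has moved and the robot is clear, so I'll hand it in.

```bash
python3 -c "
from bench import job;print(job.hand_in())"
```

```text
the job is handed in; nothing more can be done
None
```

Both blanks are in their own nests and the job is handed in at about 25 s of the 54 s allowed. I pushed each one with the two part-open fingertips in a single straight line, the large blank first and then the small one.

**Final checks:**
- **Position:** in the last top picture both blanks lie inside their brass flanges. I judged the centring by eye and did not measure it at the end.
- **Height:** both tops read 29.3 mm, against 29.4–29.7 mm for the plate, so they are flush.
- **Tilt:** the large blank shows a slope of about 0.003. The small one shows about 0.03, close to the 0.04 limit, but flat plate patches read 0.02–0.03 as well, so I take that as depth noise.
- **Force:** the wrist force readings taken between moves stayed within about 2 N while pushing. The highest was about 20 N, when I lowered the fingertips onto the bare plate to find its height.
- **Surroundings:** the tray, can, cap and screwdriver look unmoved in the last picture, and the arm is clear of everything.

One check failed on the way. The small blank still read 1–2 mm high at the planned end point, so I pushed about 2 mm further until it dropped in, then another 2 mm with no change.

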